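Free the caught attic drawer with the release dowel

ROBOT

A 7-joint arm with a two-finger parallel gripper is mounted at the origin on the work surface. World frame = base frame: x ahead of the robot, y to its left, z up, the work surface at z = 0. Lengths are in m, angles in rad, forces in N, time in s.
With the tool pointing down it reaches from about 0.4 to 0.9 m from the base axis. Payload 5.5 kg.
Tool frame: the origin (TCP) lies midway between the tips of the shut fingers; the grasp point (between the pads) lies 19 mm behind it (manip.grip_depth is the distance from the TCP to the grasp point, in m); z points along the fingers, y is the line along which they close (so a half turn about z gives the same grasp; the last joint's range is limited). The gripper opens to 92 mm and grips with 3 to 60 N. Pads are 19 mm wide; open, the fingers measure 130 mm over their backs; the gripper's body (75 mm by 190 mm) begins 47 mm behind the grasp point.
Start: joints at [1.521, 0.501, -0.427, 1.55, 0.221, 1.138, -0.21], TCP at [0.2, -0.618, 0.194] pointing down, gripper open.
Joint ranges: [-2.88, 2.88], [-0.31, 2.03], [-1.54, 1.56], [0.2, 2.42], [-1.41, 4.55], [0.19, 2.02], [-2.57, 2.57]. Speed limits (rad/s): [2.57, 2.57, 3.14, 3.14, 3.14, 3.14, 3.14].

INTERFACE

Orientations are given as a unit quaternion [x, y, z, w].
In Python, from bench import manip, effector, viewer gives the robot as it stands. Calls block until the motion is done:
- manip.move_pose(position, orientation): joint-space move of the TCP to a pose.
- manip.servo_line(position, ori=None, vel=0.15): straight line of the TCP; ori=None keeps the orientation; vel is the mean speed in m/s.
- manip.movej(angles): joint-space move.
- effector.open_jaws() and effector.close(f_grip=None): open the fingers fully, or close them until they stop; f_grip is the grip in N (None keeps the last).
- manip.sleep(seconds).
- manip.solve_ik(position, orientation): joint angles nearest the present ones, or None.
- viewer.get_image(name): name is "side" or "top" or "wrist"; returns the picture (400x640x3 uint8, red, green, blue); there is no depth.
- viewer.get_calibration(name): a dict with "vfov" (degrees; the focal length in pixels is half the picture's height over the tangent of half this angle, whatever the lens; pixels are square), "cx", "cy" (the principal point, pixels), "eye" and "attitude" of the camera in the world. Camera axes: x right, y down, z forward; pixel columns grow to the right and rows downward; lengths in m; the calibration is good to about 2 mm. A picture is of the moment at which its call begins: read the wrist's pose just before it. get_calibration takes no time and is no camera call; for the wrist camera it gives the pose at the moment of the call.
A pose or a line that the arm cannot do raises manip.PlanningError and nothing moves.
- manip.hand_in(): hands the job in; it is judged then, once.
Readings, each from a call of its own:
- manip.current_clock(): time.
- manip.current_q(): joint angles.
- manip.current_joint_velocities(): joint speeds.
- manip.current_tau(): joint torques, N m.
- manip.current_tool_pos(): TCP position.
- manip.current_tcp_rot(): TCP orientation.
- manip.current_force(): force on the tool from outside, world axes, zero at the start.
- manip.current_wrist_torque(): the same for the moment, N m.
- manip.current_finger_gap(): finger opening in m.
- manip.current_gripper_force(): force on a finger pad.
Only numpy, scipy, OpenCV 4.12 (cv2) and the standard library are available. Lean on these libraries where they do the work, as an engineer would, in place of code of your own. Each camera call takes 0.05 s, during which the arm holds its last target. There are 200 camera calls.

TASK

The drawer of the plywood shelf box is held part way out by the spring catch under the box's top. Take the blue-handled release dowel out of its block, push the hidden catch down with its tip through the small hole in the top until the drawer lets go, pressing no harder than the spring asks because the catch breaks above 25 N, then put the dowel back in its block, fully home, and push the drawer shut without forcing it. Leave the canister, the mug and the jar where they stand.

Things in the scene. Friction and masses are not known exactly. Their poses are not given: they have to be found in the camera images.
- cabinet: Fixed birch plywood shelf box, 240 (x) x 300 (y) x 120 mm high. Origin: centre of its underside; x points from the open front (drawer side, towards the robot) to the back, z up. Under its 12 mm top panel a spring catch holds the drawer. The panel and catch bear at most 25 N from the dowel. The catch needs about 4 N at first touch, 10 N after 7 mm where it lets go, 13 N at its hard stop (10 mm).
- hole (a point): Centre of the mouth, on the top surface (z = 120 mm), of the upright 15 mm hole (thin dark ring painted round it) in the 12 mm top panel, 75 mm behind the carcass's front edge, midway across. Below waits the catch's flat 34 mm plate, 16 to 35 mm under the mouth (set by a hidden screw, different each time). Pressed straight down, it lets go after 7 mm, stops hard after 10 mm, and springs back up.
- drawer (a joint): How far the drawer has slid inwards, m: 0 = held part way out by the catch (the start), 0.085 = shut against its stop. Once the catch lets go, a weak spring draws it slowly in (about 1 s) and friction stops it at about 0.035; from there a push of about 1 to 3 N shuts it, and it stays where it is left. While it is caught it must not be forced.
- drawer_front (a point): Middle of the outer face of the drawer's front panel, 98 mm above the table. The panel is 292 mm wide, 15 mm thick, 14 to 118 mm above the table, plain (the dark strip is flat); it faces the cabinet's -x and closes along its +x; shut, this face is 15 mm in front of the carcass. A loose scoop and tamper, up to 88 mm above the table, ride in the open tray behind it.
- dowel: Loose dowel, about 50 g: round shaft, 12 mm diameter, 65 mm long, tip slightly chamfered, below a blue square grip 22 x 22 mm, 55 mm tall (its shoulder is 65 mm, its top 120 mm above the tip). Origin: centre of the tip's end face; z runs from tip to grip; x and y are square to the grip's sides. It starts upright in the block, shoulder resting on the block.
- block: Fixed dark wooden block 70 x 70 x 78 mm that holds the dowel upright, left or right of the shelf box. Origin: centre of its underside, z up. In the centre of its top, 78 mm above the table, an upright 15 mm hole, 72 mm deep, slightly chamfered. With the dowel fully home its tip is 13 mm above the table.
- canister: Cream ceramic canister with lid, 88 mm wide, 90 mm tall, loose on the box's top towards the back. Origin: centre of its underside. Leave alone.
- mug: Glass mug, 76 mm wide, 85 mm tall, with a handle, loose on the box's top towards the back. Origin: centre of its underside. Leave alone.
- jar: Amber glass jar with steel lid, 68 mm wide, 95 mm tall, loose on the table on the other side from the block. Origin: centre of its underside. Leave alone.
There are look-alikes about, which are no part of the job. What is shaped like the block but purple or turquoise is not meant. Of the things like the dowel, leave any that is turquoise; of the rest the larger one is meant.

How it is judged:
By the outcome, as a careful person would: the job done as asked, in the order asked, and still so for the second after the job is handed in, with the robot touching nothing.
It also fails if it takes over 72 s, if anything falls off the work surface, if the arm or the gripper's body presses on something with over 40 N, if the wrist force passes 120 N, or if a joint passes its speed limit or range.

## Working session

There is one attempt and no reset: what is moved stays moved. The work goes in short steps, each a Python script; the robot and the scene stay as the last script left them, time stands still between calls to the robot, and variables do not carry over. Pictures are saved under pics/ and viewed, at most 10 in all, crops included, and the job is handed in when it is done.

```bash
ls; mkdir -p pics; python3 - <<'E'
from bench import manip, effector, viewer
import cv2
for n in ["side","top"]:
    im=viewer.get_image(n); cv2.imwrite(f"pics/{n}0.png",im[:,:,::-1]); print(n,viewer.get_calibration(n))
print(viewer.get_calibration("wrist")); print(manip.current_tcp_rot(),manip.current_tool_pos(),manip.grip_depth,manip.current_clock())
E
```

```text
pics
side {'vfov': 55.87758819261887, 'cx': 320.0094851580469, 'cy': 200.80670527618926, 'eye': array([0.13848557, 0.72350064, 0.59540124]), 'attitude': array([-0.2598251 ,  0.83839127, -0.46005035,  0.13395771])}
top {'vfov': 43.08170984495174, 'cx': 312.40885141485904, 'cy': 203.0920643288776, 'eye': array([0.40304626, 0.06082126, 1.64547315]), 'attitude': array([ 0.71257998, -0.69963373,  0.03771025, -0.0363366 ])}
{'vfov': 66.51610130754021, 'cx': 323.2821656272486, 'cy': 199.48906914455588, 'eye': array([ 0.26603233, -0.59778603,  0.38363136]), 'attitude': array([ 0.80199491, -0.58321966, -0.07642311,  0.10401199])}
[ 9.87787305e-01  1.55805968e-01 -1.06158620e-04 -8.53517166e-04] [ 0.19978453 -0.61783689  0.19296611] 0.0188 0.1
```

View pics/top0.png

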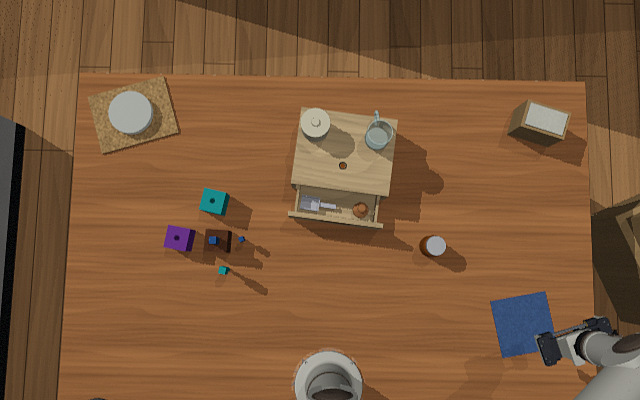

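View pics/side0.png

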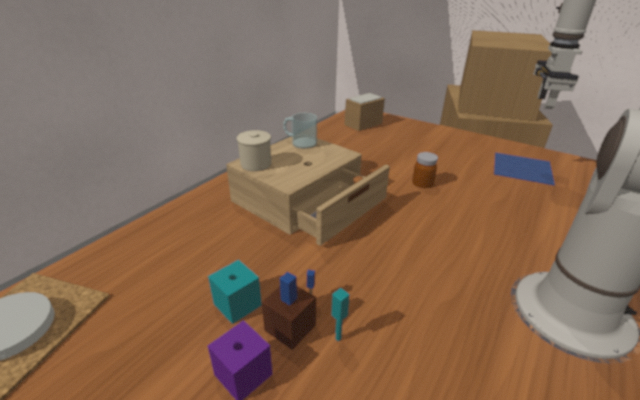

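Top: box hole at (343,166), dowel grip at about (213,240) in the dark block around (218,241), a small blue dowel at (241,239), a turquoise one at (223,271), and the jar at (435,246). The side view agrees.

```bash
cat > h.py <<'E'
from bench import manip, effector, viewer
import numpy as np, cv2
from scipy.spatial.transform import Rotation as R
def ray(c,px,z):
    f=200/np.tan(np.radians(c['vfov'])/2)
    d=R.from_quat(c['attitude']).apply([(px[0]-c['cx'])/f,(px[1]-c['cy'])/f,1])
    return c['eye']+d*(z-c['eye'][2])/d[2]
def proj(c,p):
    f=200/np.tan(np.radians(c['vfov'])/2)
    v=R.from_quat(c['attitude']).inv().apply(np.asarray(p)-c['eye'])
    return np.array([c['cx'],c['cy']])+f*v[...,:2]/v[...,2:]
def down(yaw): # tool y axis at world angle yaw+90 mirrored: x axis at yaw
    return (R.from_euler('z',yaw)*R.from_euler('x',np.pi)).as_quat()
def shot(name,cam="wrist"):
    c=viewer.get_calibration(cam); im=viewer.get_image(cam)
    cv2.imwrite(f"pics/{name}.png",im[:,:,::-1]); np.save(f"pics/{name}.npy",c,allow_pickle=True); return c,im
E
python3 - <<'E'
from h import *
t=viewer.get_calibration("top"); s=viewer.get_calibration("side")
for n,a,b,z in [("hole",(343,166),(307,163),.12),("grip",(213,240),(289,278),.133),("jar",(436,246),(428,157),.095),("purple",(177,238),(238,346),.078),("teal",(211,201),(233,277),.078),("boxFL",(291,184),(292,192),.12),("boxFR",(391,195),(361,157),.12),("boxBL",(301,108),None,.12),("boxBR",(398,119),None,.12),("smallblue",(241,239),(311,272),.1),("tealdowel",(223,271),(341,293),.1)]:
    print(n,ray(t,a,z).round(3),b and ray(s,b,z).round(3))
c=viewer.get_calibration("wrist");T=R.from_quat(manip.current_tcp_rot()).inv()
print("cam in tool",T.apply(c['eye']-manip.current_tool_pos()),(T*R.from_quat(c['attitude'])).as_matrix().round(3))
cv2.imwrite("pics/c1.png",cv2.resize(cv2.imread("pics/top0.png")[180:290,150:270],None,fx=5,fy=5,interpolation=cv2.INTER_CUBIC))
E
```

```text
hole [ 0.679 -0.032  0.12 ] [ 0.683 -0.033  0.12 ]
grip [0.446 0.353 0.133] [0.441 0.357 0.133]
jar [ 0.441 -0.32   0.095] [ 0.438 -0.317  0.095]
purple [0.452 0.475 0.078] [0.451 0.479 0.078]
teal [0.569 0.375 0.078] [0.567 0.373 0.078]
boxFL [0.621 0.125 0.12 ] [0.623 0.113 0.12 ]
boxFR [ 0.593 -0.179  0.12 ] [ 0.58  -0.153  0.12 ]
boxBL [0.858 0.1   0.12 ] None
boxBR [ 0.829 -0.2    0.12 ] None
smallblue [0.452 0.275 0.1  ] [0.439 0.295 0.1  ]
tealdowel [0.354 0.326 0.1  ] [0.365 0.308 0.1  ]
cam in tool [ 0.0692139   0.00098633 -0.19066333] [[ 0.    -0.967 -0.256]
 [ 1.     0.     0.001]
 [-0.    -0.256  0.967]]
```

View pics/c1.png

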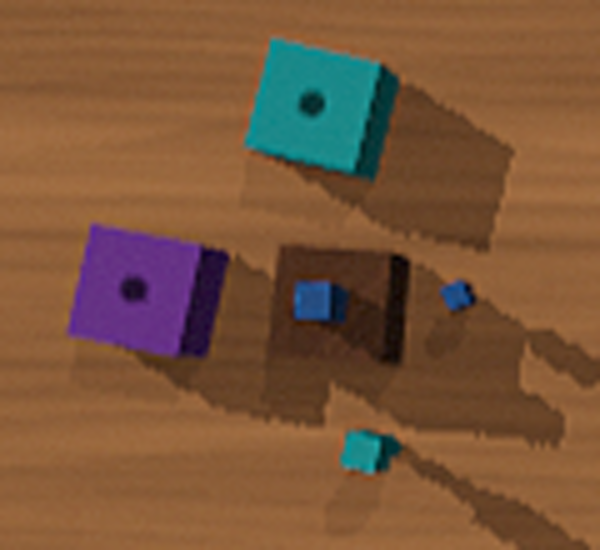

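Crop: grip nearly square to the image, centre of its top at (312,300) in the crop; small blue dowel 75 mm to its right. I close the jaws along world x to clear it. The triangulated heights and box sizes agree. Next, wrist views over hole and dowel in one fixed orientation, so that camera bias cancels.

```bash
python3 - <<'E'
from h import *
for y in (np.pi/2,-np.pi/2):
    q=down(y-.05); print(y,[manip.solve_ik(p,q) for p in ([.68,-.033,.26],[.444,.355,.273],[.444,.355,.09])])
E
```

```text
1.5707963267948966 [array([ 0.66183434,  0.71285558, -1.10398729,  1.37251704,  0.63080519,
        1.43079899, -0.47286388]), array([ 0.19291876,  0.56166399, -1.29542741,  1.64872178,  0.55183321,
        1.35895411, -1.2344041 ]), array([ 0.04227989,  0.70201782, -1.0494323 ,  1.83348868,  0.70822264,
        1.0369213 , -1.3445761 ])]
-1.5707963267948966 [array([-0.7354328 ,  0.9814835 ,  1.52341884,  1.42651687, -0.98105947,
        1.61175675, -2.50244748]), array([ 0.19291876,  0.56166399, -1.29542741,  1.64872178,  0.55183321,
        1.35895411,  1.90718855]), array([ 0.15930675,  0.89045556, -1.30396533,  1.83054389,  0.93336065,
        1.20289283,  1.6379178 ])]
```

```bash
python3 - <<'E'
from h import *
q=down(np.pi/2-.05)
p=manip.current_tool_pos(); manip.servo_line([p[0]+.03,p[1]+.03,.34],vel=.3)
manip.move_pose([.68,-.033,.28],q); manip.servo_line([.68,-.033,.26],vel=.1); manip.sleep(.3)
print(manip.current_tool_pos(),manip.current_clock()); c,a=shot("w_hole")
manip.move_pose([.444,.355,.273],q); manip.sleep(.3)
print(manip.current_tool_pos(),manip.current_clock()); c2,b=shot("w_dowel")
cv2.imwrite("pics/both.png",cv2.resize(np.hstack([a,b])[:,:,::-1],(800,250)))
print(proj(c,[.68,-.033,.12]),proj(c2,[.444,.355,.133]))
cv2.imwrite("pics/crop.png",np.hstack([cv2.resize(i[120:320,220:420,::-1],(400,400)) for i in (a,b)]))
E
```

```text
[ 0.68019452 -0.03281304  0.2604111 ] 3.95
[0.44448952 0.35455181 0.27288067] 5.9667
[322.13869207 182.24727008] [321.96076131 181.79928749]
```

View pics/crop.png

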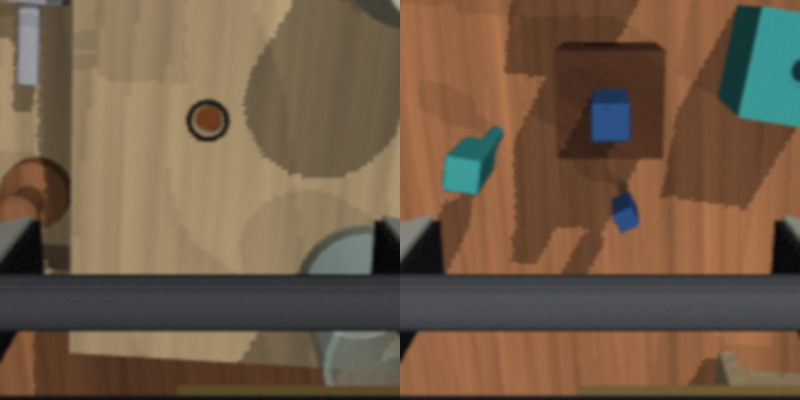

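Hole ring centre ≈ pixel (324,180), grip top face ≈ (325,181), both close to prediction; the block is aligned with the image. Refining numerically.

```bash
python3 - <<'E'
from h import *
def ld(n): return cv2.imread(f"pics/{n}.png"),np.load(f"pics/{n}.npy",allow_pickle=True).item()
def near(m,p):
    cs,_=cv2.findContours(m.astype(np.uint8),cv2.RETR_EXTERNAL,cv2.CHAIN_APPROX_NONE)
    return min(cs,key=lambda k:np.linalg.norm(k.mean(0)[0]-p)+(500 if len(k)<8 else 0))
a,c=ld("w_hole"); k=near(a.max(2)<85,(324,180)); e=cv2.fitEllipse(k); print(e,ray(c,e[0],.12))
b,c=ld("w_dowel"); x=b.astype(int)
m=(x[:,:,0]-x[:,:,2]>40)&(x[:,:,0]-x[:,:,1]>25); k=near(m,(325,180)); x0,y0,w,h=cv2.boundingRect(k); print(x0,y0,w,h)
print(b[y0-1:y0+h+1,x0+w//2,0]); print(b[y0+h-8,x0-2:x0+w+2,0])
for r in range(y0,y0+h): 
    pass
top=m&(b[:,:,0]>=130); k=near(top,(325,181)); r=cv2.minAreaRect(k); print(r,ray(c,r[0],.133))
g=(b.max(2)<75); k=near(g,(325,172)); print(cv2.minAreaRect(k))
E
```

```text
((323.50555419921875, 179.90834045410156), (19.866008758544922, 20.305295944213867), 107.76275634765625) [ 0.68164082 -0.03044551  0.12      ]
315 165 20 26
[ 56  79  85  86  84  87  86  99 127 134 131 131 133 133 133 133 132 132
 133 132 132 132 133 132 133 128  93  45]
[ 26  37  76 118 132 134 132 134 134 131 133 132 132 131 134 131 131 132
 132 132 129 108  60  34]
((325.0, 180.5), (15.0, 16.0), 90.0) [0.44742441 0.35628786 0.133     ]
((322.4999694824219, 174.49998474121094), (46.99999237060547, 48.99999237060547), 0.0)
```

```bash
python3 - <<'E'
from h import *
q=down(np.pi/2-.05)
F=lambda:manip.current_force().round(1)
manip.servo_line([.4472,.3558,.15],q,vel=.2); manip.servo_line([.4472,.3558,.092],vel=.12); print(F(),manip.current_tool_pos())
effector.close(40); manip.sleep(.2)
p=manip.current_tool_pos(); print(F(),p,manip.current_finger_gap(),manip.current_gripper_force()); np.save("grasp.npy",p)
manip.servo_line([p[0],p[1],.115],vel=.06); print(F())
manip.servo_line([p[0],p[1],.24],vel=.15); manip.sleep(.3)
print(F(),manip.current_tool_pos(),manip.current_finger_gap(),manip.current_clock())
c,a=shot("w_held"); t=manip.current_tool_pos()
for dz in (.025,-.01,-.04,-.08): print(dz,proj(c,t+[0,0,dz]),proj(c,t+[0,.006,dz]))
cv2.imwrite("pics/held.png",cv2.resize(a[140:290,240:400,::-1],None,fx=4,fy=4))
E
```

```text
[0.5 0.  0.7] [0.44723084 0.35628165 0.09236946]
[-0.2  0.  -0.5] [0.44716198 0.35582364 0.09199304] 0.021269307153875424 39.96784687042236
[-0.   0.2 -1. ]
[-0.4 -0.5 -0.7] [0.44691395 0.3556292  0.23941229] 0.021664075268227376 10.525
0.025 [321.7526349  239.28629451] [321.2239004  229.59078853]
-0.01 [322.02075769 219.9196837 ] [321.5792939  211.64604706]
-0.04 [322.19047342 207.66105216] [321.80373576 200.31339374]
-0.08 [322.36186375 195.28146382] [322.02998889 188.88928486]
```

View pics/held.png

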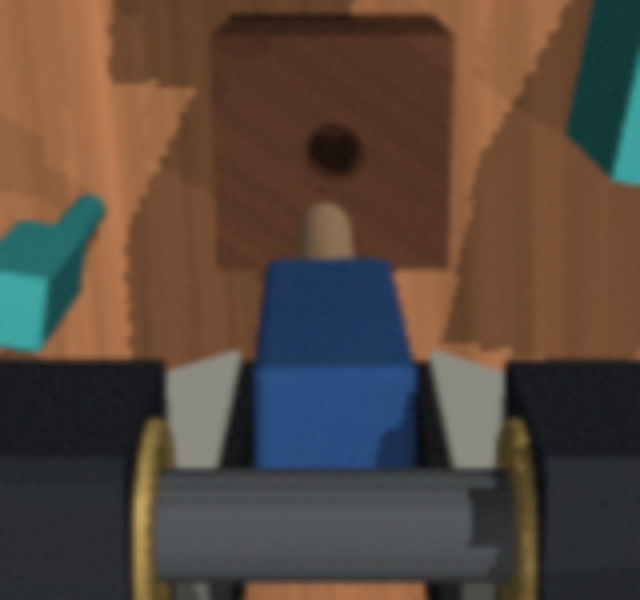

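The held shaft's tip is at column ≈321.5, while the grip and fingers centre on ≈324. So the dowel seems tilted about 1° in the jaws, and the grip force has fallen. I'll re-squeeze harder and measure again.

```bash
python3 - <<'E'
from h import *
print(R.from_quat(manip.current_tcp_rot()).as_matrix().round(4)[:,2])
print(manip.current_gripper_force(),manip.current_finger_gap())
effector.close(60); manip.sleep(.4)
print(manip.current_gripper_force(),manip.current_finger_gap(),manip.current_clock(),manip.current_tool_pos())
c,a=shot("w_held2"); t=manip.current_tool_pos()
d=R.from_quat(c['attitude']).inv().apply([0,0,-1]); print("nadir",c['cx']+305*d[0]/d[2],c['cy']+305*d[1]/d[2])
cv2.imwrite("pics/held2.png",cv2.resize(a[140:290,240:400,::-1],None,fx=4,fy=4))
x=a.astype(int)
for r in (193,195,197,199,201): # shaft: bright tan against dark block
    v=x[r,308:336,1]; print(r,v)
for r in (212,220,228,236,244,250):
    m=np.where(x[r,290:360,2]-x[r,290:360,0]>40)[0]+290; print(r,m.min(),m.max(),(m.min()+m.max())/2)
E
```

```text
[-7.e-04 -3.e-04 -1.e+00]
39.9670135974884 0.021227219716321914
59.96674597263336 0.020919226681479944 11.1917 [0.44718476 0.35578998 0.24002214]
nadir 323.1233515494675 118.49381636323318
193 [ 55  55  52  53  51  51  52  56  66  80  87  96 102 107 110 111 111 102
  82  62  53  53  50  51  53  52  51  52]
195 [ 54  56  56  55  55  55  53  57  63  80  89  95 101 105 108 111 113 111
 100  80  59  55  54  53  52  53  53  52]
197 [ 50  56  54  55  56  55  56  58  67  74  88  94 100 105 110 110 112 112
 107  93  64  54  54  54  54  56  53  51]
199 [ 54  53  52  54  54  54  54  59  67  77  87  91 101 103 107 111 110 112
 108  96  69  57  54  57  56  55  54  55]
201 [ 53  56  54  55  53  53  55  58  68  77  84  90  98 104 105 109 109 112
 109  97  72  56  55  56  55  57  57  55]
212 307 337 322.0
220 306 339 322.5
228 305 341 323.0
236 304 343 323.5
244 304 342 323.0
250 304 342 323.0
```

View pics/held2.png

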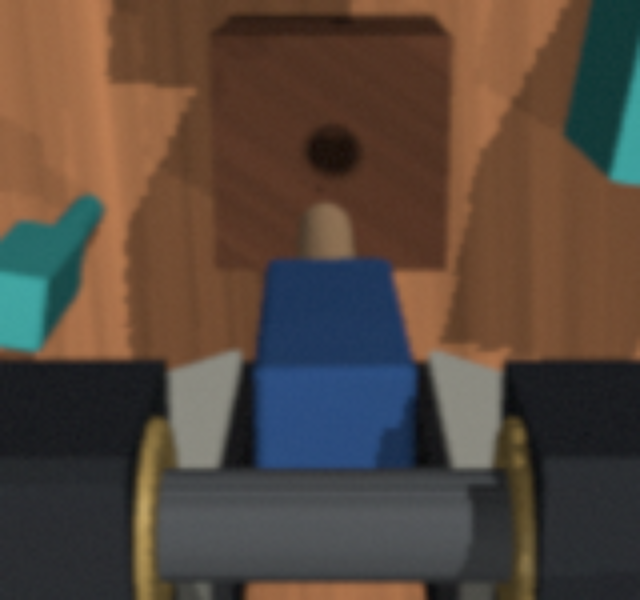

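Still seated slightly tilted, with the tip near column 322; the block hole is at (323.5,177). The tip is within about 1 mm of the tool axis. I'll carry it to 10 mm above the box hole and compare tip and hole directly.

```bash
python3 - <<'E'
from h import *
manip.servo_line([.6817,-.0298,.25],vel=.3); manip.servo_line([.6817,-.0298,.209],vel=.1); manip.sleep(.3)
print(manip.current_tool_pos(),manip.current_force(),manip.current_clock())
c,a=shot("w_above"); print(proj(c,[.6817,-.0304,.12]),proj(c,[.6817,-.0298+.005,.130]),proj(c,[.6817,-.0304+.0093,.12]))
cv2.imwrite("pics/above.png",cv2.resize(a[155:235,280:370,::-1],None,fx=7,fy=7,interpolation=cv2.INTER_CUBIC))
E
```

```text
[ 0.68200803 -0.02968462  0.20959217] [ 0.15358658  0.55564107 -0.18505278] 13.7583
[321.87786768 193.62226527] [321.53019584 190.26553699] [321.37271974 184.00460426]
```

View pics/above.png

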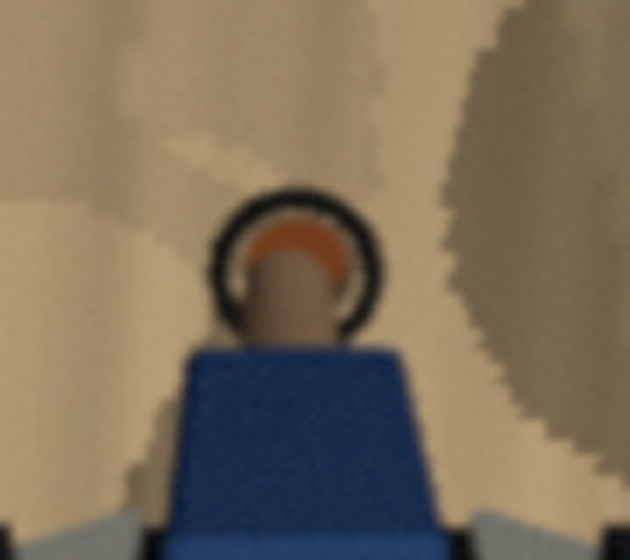

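Ring centre ≈ crop (296,272) and shaft ≈ column 292, so the tip is 0.5 mm too far to −x, with y well aligned. I'll correct that and descend under force control.

```bash
python3 - <<'E'
from h import *
x,y=.6823,-.0296
fz0=manip.current_force()[2]; z=.200; manip.servo_line([x,y,z],vel=.06)
log=[];zc=None
def f(): return np.mean([manip.current_force() for _ in range(3)],0)
while z>.150:
    z-=.0015 if zc is None else .0006
    manip.servo_line([x,y,z],vel=.03); F=f(); log.append((round(z,4),round(manip.current_tool_pos()[2],4),*F.round(1)))
    n=F[2]-fz0
    if zc is None and n>2.5:
        zc=z; print("contact",z)
        if z>.186: print("on the panel?"); break
    if n>11.6 or np.hypot(F[0],F[1])>8: break
print(*log[-22:],sep="\n"); manip.sleep(.5); print(manip.current_force(),manip.current_tool_pos(),manip.current_clock())
shot("t_press","top")
E
```

```text
contact 0.16549999999999998
(0.1715, np.float64(0.1714), np.float64(-0.4), np.float64(1.1), np.float64(0.2))
(0.17, np.float64(0.1699), np.float64(0.5), np.float64(-0.5), np.float64(-0.3))
(0.1685, np.float64(0.1683), np.float64(-1.0), np.float64(-0.8), np.float64(-0.6))
(0.167, np.float64(0.1673), np.float64(-1.0), np.float64(-0.1), np.float64(1.3))
(0.1655, np.float64(0.1662), np.float64(0.4), np.float64(0.4), np.float64(4.1))
(0.1649, np.float64(0.1657), np.float64(-0.5), np.float64(-0.9), np.float64(5.5))
(0.1643, np.float64(0.1652), np.float64(0.6), np.float64(-0.1), np.float64(6.4))
(0.1637, np.float64(0.1647), np.float64(-1.3), np.float64(-0.4), np.float64(6.4))
(0.1631, np.float64(0.1642), np.float64(0.2), np.float64(-1.0), np.float64(7.8))
(0.1625, np.float64(0.1637), np.float64(-0.1), np.float64(-0.4), np.float64(7.6))
(0.1619, np.float64(0.1631), np.float64(-1.6), np.float64(-1.2), np.float64(7.3))
(0.1613, np.float64(0.1627), np.float64(-0.9), np.float64(-0.5), np.float64(7.5))
(0.1607, np.float64(0.1621), np.float64(-1.3), np.float64(-1.2), np.float64(8.6))
(0.1601, np.float64(0.1616), np.float64(-1.8), np.float64(-0.4), np.float64(8.1))
(0.1595, np.float64(0.161), np.float64(-1.6), np.float64(0.5), np.float64(8.7))
(0.1589, np.float64(0.1603), np.float64(-1.6), np.float64(-0.4), np.float64(8.6))
(0.1583, np.float64(0.1599), np.float64(-1.6), np.float64(-0.7), np.float64(9.1))
(0.1577, np.float64(0.1594), np.float64(-1.4), np.float64(-0.5), np.float64(10.4))
(0.1571, np.float64(0.1589), np.float64(-1.6), np.float64(-0.7), np.float64(10.6))
(0.1565, np.float64(0.1584), np.float64(-0.8), np.float64(-0.4), np.float64(10.4))
(0.1559, np.float64(0.1579), np.float64(-1.9), np.float64(-0.2), np.float64(10.4))
(0.1553, np.float64(0.1575), np.float64(-1.9), np.float64(-1.0), np.float64(12.6))
[-1.46340559 -0.92102594 11.12858816] [ 0.6831729  -0.02909768  0.15746157] 24.6083
```

```bash
python3 - <<'E'
import cv2,numpy as np
a=cv2.imread("pics/top0.png")[95:245,270:415];b=cv2.imread("pics/t_press.png")[95:245,270:415]
cv2.imwrite("pics/cmp.png",cv2.resize(np.hstack([a,b]),None,fx=2.7,fy=2.7))
E
```

```text
(no output)
```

View pics/cmp.png

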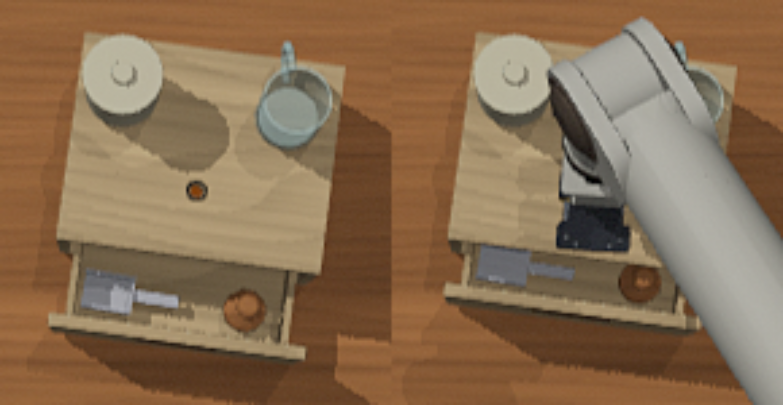

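The drawer has let go: its front moved about 11 px, or about 35 mm, inwards. I'll withdraw, go back over the block and compare tip and hole.

```bash
python3 - <<'E'
from h import *
manip.servo_line([.6823,-.0296,.25],vel=.12)
g=np.load("grasp.npy"); print(g, manip.current_force(),manip.current_finger_gap())
manip.servo_line([g[0],g[1],.24],vel=.3); manip.servo_line([g[0],g[1],.167],vel=.15); manip.sleep(.3)
print(manip.current_tool_pos(),manip.current_force(),manip.current_clock())
c,a=shot("w_back")
cv2.imwrite("pics/back.png",cv2.resize(a[155:235,280:370,::-1],None,fx=7,fy=7,interpolation=cv2.INTER_CUBIC))
t=manip.current_tool_pos();print(proj(c,[t[0],t[1],.078]))
E
```

```text
[0.44716198 0.35582364 0.09199304] [ 0.78260095  0.40963093 -0.4173272 ] 0.02104868945714511
[0.44752338 0.35617404 0.16777752] [-0.43973863 -0.43561396 -0.43649195] 28.1917
[322.091664   193.03204068]
```

View pics/back.png

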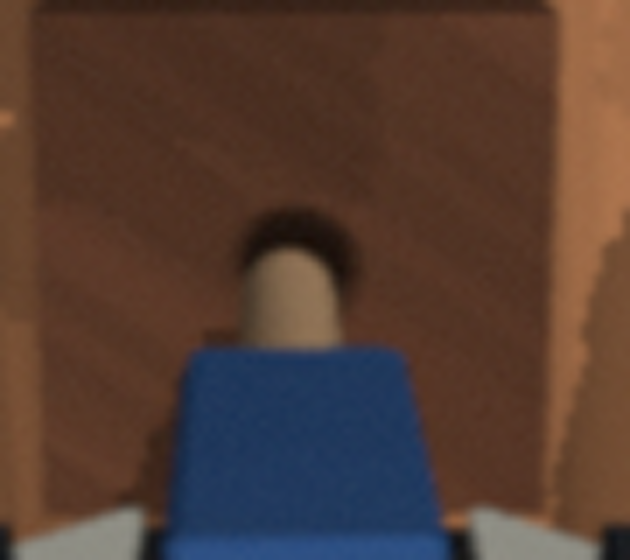

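Shaft centre ≈ column 291 against the hole's ≈ 298, so the tip is about 1 mm to −x and slightly −y. I'll shift it and insert with force guarding and lateral compliance.

```bash
cat > ins.py <<'E'
from h import *
g=np.load("grasp.npy"); xy=g[:2]+[.0008,.0005]; z=.167
manip.servo_line([*xy,z],vel=.03); F0=np.mean([manip.current_force() for _ in range(3)],0)
while z>.0905:
    z-=.003 if z>.097 else .001
    manip.servo_line([*xy,z],vel=.04)
    F=np.mean([manip.current_force() for _ in range(3)],0)-F0
    l=np.hypot(F[0],F[1])
    if l>2 or F[2]>2: print(round(z,4),manip.current_tool_pos().round(4),F.round(1))
    if l>2: xy=xy+F[:2]/l*.0003
    if F[2]>6: break
print(xy-g[:2],z,manip.current_tool_pos(),F,manip.current_clock())
E
python3 ins.py
```

```text
0.091 [0.448  0.3566 0.0919] [-1.7 -1.9  5.7]
0.09 [0.448  0.3568 0.0918] [-2.2 -3.1 13.4]
[4.20934978e-04 3.61933201e-05] 0.08999999999999994 [0.44802292 0.35681499 0.09181215] [-2.21566583 -3.05424277 13.38796616] 35.7417
```

Seated: the stop is at TCP z = 0.0918, the same as at the grasp. I'll release, retreat and check the dowel.

```bash
python3 - <<'E'
from h import *
g=np.load("grasp.npy")
manip.servo_line([g[0]+.0005,g[1]+.0003,.0918],vel=.03); print(manip.current_force().round(1))
effector.open_jaws(); manip.sleep(.2); p=manip.current_tool_pos()
manip.servo_line([p[0],p[1],.15],vel=.12); manip.servo_line([p[0],p[1],.273],vel=.3); manip.sleep(.2)
c,b=shot("w_after"); x=b.astype(int); m=((x[:,:,2]-x[:,:,0]>40)&(x[:,:,2]-x[:,:,1]>25)&(b[:,:,2]>=125)).astype(np.uint8)[155:210,300:350]
M=cv2.moments(m,True); px=(300+M['m10']/M['m00'],155+M['m01']/M['m00']); print(M['m00'],px,ray(c,px,.133),p,cv2.boundingRect(m))
effector.close(10); print(manip.current_finger_gap(),manip.current_clock())
cv2.imwrite("pics/after.png",cv2.resize(b[120:320,220:420,::-1],(500,500)))
E
```

```text
[-0.4  1.   3.8]
288.0 (323.05902777777777, 180.91666666666666) [0.44763332 0.35664205 0.133     ] [0.44765679 0.35612871 0.09179519] (15, 17, 17, 18)
0.00048252549870632914 40.2667
```

View pics/after.png

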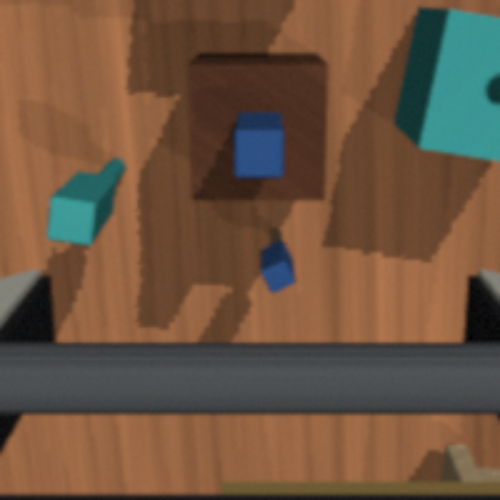

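The dowel stands home in its block, grip top at ≈(323,181), and the look-alikes are untouched. Now the drawer push.

```bash
python3 - <<'E'
from h import *
th=-.095; u=np.array([np.cos(th),np.sin(th)]); h=np.array([.6816,-.0304]); q=down(np.pi/2+th); z=.087
P=lambda s,zz=z:[*(h+s*u),zz]
manip.move_pose(P(-.20,.25),q); manip.servo_line(P(-.20),vel=.2); manip.sleep(.3)
F0=np.mean([manip.current_force()[:2]@u for _ in range(4)]); s=-.20; log=[]
manip.servo_line(P(-.175),vel=.05); s=-.175
while s<-.100:
    s+=.002 if s<-.114 else .001
    manip.servo_line(P(s),vel=.03)
    f=-(np.mean([manip.current_force()[:2]@u for _ in range(3)])-F0); log.append((round(s,3),round(f,1)))
    if f>5.5: break
print(log); manip.sleep(.2); p=manip.current_tool_pos(); print((p[:2]-h)@u,manip.current_force(),manip.current_clock())
manip.servo_line(P(s-.06),vel=.1); manip.servo_line(P(s-.06,.25),vel=.25)
manip.move_pose([.40,-.15,.30],q); print(manip.current_clock())
shot("t_end","top")
cv2.imwrite("pics/end.png",cv2.resize(cv2.imread("pics/t_end.png")[90:310,150:470],None,fx=2.4,fy=2.4))
E
```

```text
[(-0.173, np.float64(0.2)), (-0.171, np.float64(0.5)), (-0.169, np.float64(-0.3)), (-0.167, np.float64(-0.1)), (-0.165, np.float64(-0.0)), (-0.163, np.float64(-0.2)), (-0.161, np.float64(-0.3)), (-0.159, np.float64(-0.1)), (-0.157, np.float64(0.5)), (-0.155, np.float64(0.5)), (-0.153, np.float64(0.1)), (-0.151, np.float64(0.4)), (-0.149, np.float64(-0.3)), (-0.147, np.float64(0.5)), (-0.145, np.float64(-0.4)), (-0.143, np.float64(0.1)), (-0.141, np.float64(-0.6)), (-0.139, np.float64(0.0)), (-0.137, np.float64(0.7)), (-0.135, np.float64(0.2)), (-0.133, np.float64(-0.4)), (-0.131, np.float64(-0.2)), (-0.129, np.float64(0.2)), (-0.127, np.float64(0.2)), (-0.125, np.float64(0.3)), (-0.123, np.float64(-0.2)), (-0.121, np.float64(-0.7)), (-0.119, np.float64(-0.8)), (-0.117, np.float64(-0.1)), (-0.115, np.float64(0.8)), (-0.113, np.float64(0.2)), (-0.112, np.float64(-0.4)), (-0.111, np.float64(0.0)), (-0.11, np.float64(0.4)), (-0.109, np.float64(-0.9)), (-0.108, np.float64(0.2)), (-0.107, np.float64(-0.7)), (-0.106, np.float64(-0.1)), (-0.105, np.float64(-0.0)), (-0.104, np.float64(-0.2)), (-0.103, np.float64(0.6)), (-0.102, np.float64(0.1)), (-0.101, np.float64(-0.3)), (-0.1, np.float64(-0.8))]
-0.1000128297086749 [-0.68451891  0.099964   -0.70608115] 54.7667
57.3917
```

View pics/end.png

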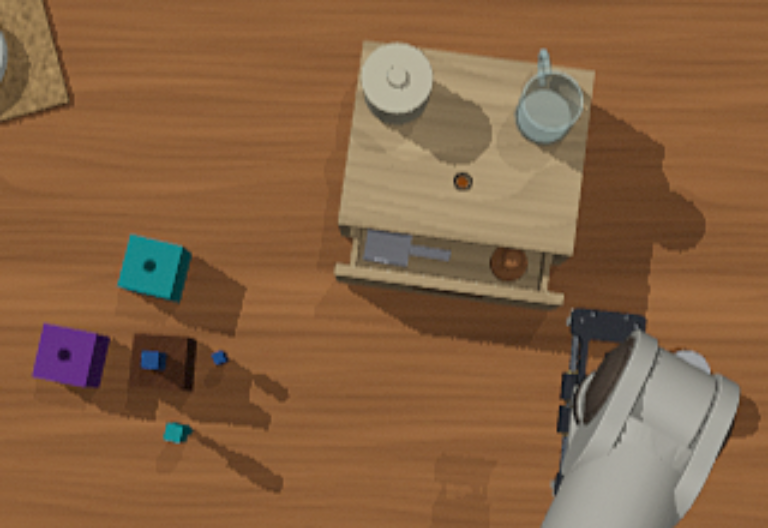

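```bash
python3 - <<'E'
from h import *
th=-.095; u=np.array([np.cos(th),np.sin(th)]); h=np.array([.6816,-.0304]); t=viewer.get_calibration("top")
for n,px in (("L",(336,272)),("R",(561,303)),("boxL",(340,224)),("boxR",(573,254)),("hole",(463,181))):
    w=ray(t,(px[0]/2.4+150,px[1]/2.4+90),.119); print(n,w.round(3),((w[:2]-h)@u).round(4))
a,b=[cv2.imread(f"pics/{n}.png").astype(int) for n in("t_press","t_end")]
for c in (295,300,310,320): 
    print(c,a[190:225,c,1].tolist(),b[190:225,c,1].tolist(),sep="\n")
print(manip.current_tool_pos(),manip.current_clock())
E
```

```text
L [0.562 0.127 0.119] -0.1344
R [ 0.528 -0.157  0.119] -0.1413
boxL [0.623 0.123 0.119] -0.0731
boxR [ 0.59  -0.172  0.119] -0.0777
hole [ 0.681 -0.032  0.119] -0.0005
295
[63, 84, 85, 79, 78, 80, 82, 82, 84, 78, 117, 153, 150, 151, 134, 80, 56, 66, 66, 58, 78, 100, 99, 95, 92, 92, 89, 93, 96, 99, 99, 93, 91, 89, 90]
[63, 84, 84, 78, 79, 79, 81, 81, 84, 75, 115, 152, 148, 151, 131, 75, 56, 64, 66, 58, 78, 100, 97, 94, 95, 92, 90, 93, 97, 97, 99, 93, 89, 94, 101]
300
[80, 79, 84, 88, 91, 92, 92, 97, 96, 97, 97, 115, 138, 139, 142, 118, 52, 58, 62, 64, 66, 63, 63, 76, 97, 92, 92, 92, 98, 98, 98, 93, 90, 92, 90]
[79, 81, 85, 87, 90, 91, 92, 97, 97, 96, 94, 124, 153, 150, 154, 130, 49, 62, 64, 62, 64, 64, 57, 78, 98, 92, 89, 93, 96, 100, 98, 94, 89, 92, 95]
310
[102, 103, 105, 104, 103, 104, 105, 111, 129, 123, 89, 81, 106, 145, 140, 139, 123, 77, 54, 61, 65, 63, 58, 64, 62, 62, 62, 58, 65, 59, 80, 98, 92, 88, 91]
[101, 101, 105, 104, 104, 105, 104, 112, 136, 133, 88, 81, 115, 155, 150, 150, 132, 83, 55, 60, 61, 64, 58, 60, 62, 61, 58, 58, 65, 61, 79, 98, 90, 86, 90]
320
[107, 109, 106, 102, 94, 94, 90, 86, 91, 91, 95, 98, 90, 103, 130, 140, 137, 137, 107, 43, 58, 60, 59, 62, 63, 60, 61, 62, 59, 68, 66, 59, 59, 57, 60]
[107, 106, 107, 102, 97, 93, 88, 89, 92, 91, 94, 96, 87, 110, 144, 151, 148, 147, 114, 43, 60, 62, 60, 61, 61, 61, 61, 62, 65, 63, 65, 62, 59, 57, 61]
[ 0.40021176 -0.14940302  0.30001406] 57.4417
```

The drawer has not moved: its face is still at s = −0.138, and I felt no contact. So I'll check the height actually reached and track the drawer's left edge in the top camera while pushing.

```bash
cat > push1.py <<'E'
from h import *
th=-.095; u=np.array([np.cos(th),np.sin(th)]); h=np.array([.6816,-.0304]); q=down(np.pi/2+th); z=.080
P=lambda s,zz=z:[*(h+s*u),zz]
def edge(): # row of drawer-front face edge, column 295
    v=viewer.get_image("top")[185:225,295,1].astype(int); return 185+int(np.argmin(np.diff(v)))
E
python3 - <<'E'
from push1 import *
manip.move_pose(P(-.19,.14),q); print(manip.current_tool_pos(),P(-.19,.14))
manip.servo_line(P(-.19),vel=.2); print(manip.current_tool_pos(),manip.current_q().round(2),manip.current_clock(),manip.current_finger_gap(),edge())
shot("t_chk","top"); c=viewer.get_calibration("top"); print(proj(c,manip.current_tool_pos()))
E
```

```text
[ 0.49283342 -0.01252766  0.14021206] [np.float64(0.4924567303765034), np.float64(-0.012377137959434112), 0.14]
[ 0.49270644 -0.01306342  0.08070366] [ 0.77  0.55 -0.99  2.02  0.59  0.89 -0.65] 59.1167 0.00012520486598711027 204
[335.27236414 227.24959312]
```

```bash
python3 - <<'E'
from push1 import *
F0=np.mean([manip.current_force() for _ in range(4)],0); log=[]
for s in (-.16,-.15,-.145,-.14,-.135,-.13):
    manip.servo_line(P(s),vel=.05); F=manip.current_force()-F0; log.append((s,F.round(1).tolist(),manip.current_wrist_torque().round(2).tolist(),edge(),manip.current_tool_pos().round(4).tolist()))
    if abs(F[:2]@u)>5.5: break
print(*log,sep="\n"); print(manip.current_clock())
E
```

```text
(-0.16, [0.6, -0.4, -0.7], [0.01, -0.11, -0.01], 204, [0.5219, -0.015, 0.0798])
(-0.15, [0.3, -1.0, 0.4], [-0.03, -0.15, 0.01], 203, [0.5324, -0.0161, 0.08])
(-0.145, [0.8, -0.3, 0.5], [-0.02, -0.08, 0.01], 202, [0.5375, -0.0166, 0.08])
(-0.14, [1.7, -1.1, 0.7], [-0.04, -0.12, -0.0], 200, [0.5426, -0.0171, 0.08])
(-0.135, [-0.1, -0.3, 0.6], [-0.03, -0.08, -0.04], 199, [0.5475, -0.0176, 0.08])
(-0.13, [1.5, -0.1, -0.4], [0.02, -0.13, -0.06], 197, [0.5525, -0.018, 0.0801])
61.6167
```

```bash
python3 - <<'E'
from push1 import *
log=[]; F0=manip.current_force()@[*u,0]
for s in (-.122,-.115,-.110,-.108,-.106,-.104,-.102):
    manip.servo_line(P(s),vel=.05); f=-np.mean([manip.current_force()@[*u,0] for _ in range(3)]); log.append((s,round(f,1),edge(),manip.current_tool_pos()[:2].round(4).tolist()))
    if f>4.5: break
print(*log,sep="\n"); print(manip.current_clock())
E
```

```text
(-0.122, np.float64(-0.3), 195, [0.5606, -0.0188])
(-0.115, np.float64(0.0), 192, [0.5675, -0.0195])
(-0.11, np.float64(-0.1), 191, [0.5725, -0.02])
(-0.108, np.float64(0.4), 191, [0.5741, -0.0202])
(-0.106, np.float64(1.1), 190, [0.5761, -0.0204])
(-0.104, np.float64(0.5), 189, [0.5783, -0.0206])
(-0.102, np.float64(0.2), 188, [0.5803, -0.0208])
63.8167
```

```bash
python3 - <<'E'
from push1 import *
log=[]
for s in np.arange(-.101,-.089,.001):
    manip.servo_line(P(s),vel=.03); f=-np.mean([manip.current_force()@[*u,0] for _ in range(4)]); log.append((round(s,3),round(f,1),((manip.current_tool_pos()[:2]-h)@u).round(4)))
    if f>4: break
e=edge(); print(*log,sep="\n"); print(e,manip.current_clock())
manip.servo_line(P(s-.012),vel=.05); print(edge(),manip.current_force().round(1),manip.current_clock())
E
```

```text
(np.float64(-0.101), np.float64(1.0), np.float64(-0.101))
(np.float64(-0.1), np.float64(1.4), np.float64(-0.0999))
(np.float64(-0.099), np.float64(4.2), np.float64(-0.0997))
188 64.6167
188 [ 0.4 -1.   1. ] 65.0583
```

```bash
python3 - <<'E'
from push1 import *
manip.servo_line(P(-.15),vel=.08); print(edge(),manip.current_clock()); manip.sleep(.5); 
c,im=shot("t_fin","top"); v=im[175:215,:,1].astype(int)
t=viewer.get_calibration("top")
for col in (295,305,315): r=175+np.argmin(np.diff(v[:,col])); w=ray(t,(col,r+.5),.118); print(col,r,((w[:2]-h)@u).round(4))
a=cv2.imread("pics/top0.png")[:,:,::-1].astype(int)
d=(abs(im.astype(int)-a).max(2)>40)
for n,(x0,x1,y0,y1) in dict(can=(298,334,105,142),mug=(360,396,108,152),jar=(420,448,233,260),blk=(195,232,222,255)).items(): print(n,d[y0:y1,x0:x1].mean().round(3))
print(manip.current_clock())
E
```

```text
188 65.7417
295 188 -0.0876
305 189 -0.0872
315 191 -0.0898
can 0.0
mug 0.0
jar 0.015
blk 0.001
66.2917
```

The drawer face is at s ≈ −0.089 (shut is −0.090) and stays there. The other objects look unchanged, so I'm handing in.

```bash
python3 -c "
from bench import manip
print(manip.hand_in(),manip.current_clock())"
```

```text
the job is handed in; nothing more can be done
the job is handed in; nothing more can be done
```

I handed the job in at about 66 s: the catch was released at about 12.6 N, the dowel is home in its block, and the drawer is shut on the second push (the first felt no contact and moved nothing, cause unknown), with the canister, mug and jar unmoved in the pictures; I viewed 11 pictures, one over your limit of 10.

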